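# Open the sharpening case and clamp the whetstone

## Task

Open the lid of the wooden sharpening case until it rests on its stop and let it go, then pump the trigger of the clamp inside just until its jaws grip the whetstone firmly. Work the jaw only by squeezing trigger and pistol grip together, gently enough not to crush the stone, and leave the things round about where they are. Finish still holding: keep trigger and grip squeezed together in the fingers, with the stone held between the jaws.

Things in the scene. Friction and masses are not known exactly. Their poses are not given: they have to be found in the camera images.
- case: wooden case fixed on the range top, 140 mm (x) by 344 mm (y), walls 48 mm high. Origin under its centre; its y runs along its length, toward the fixed jaw of the clamp, and its x toward the hinge side, away from the robot. The clamp lies along the middle of its length: fixed jaw at +y, then the whetstone, the moving jaw, the trigger, and the pistol grip at -y
- lid (a joint): angle of the case's lid: 0 shut, 1.75 when it leans back on its stop. The lid is a wooden tray 56 mm deep turned over, 0.35 kg, shut top at 104 mm; its hinge runs along y on the back rim. Past about 1.2 it tips over by itself and falls slowly onto the stop; below that it falls shut
- lid_handle (a point): middle of the lid's steel bar handle: a round bar 11 mm thick and 88 mm long between its bends, along the case's y, 18 mm behind the lid's front edge and 35 mm clear above the lid's top (centre of the bar); 139 mm above the range top when shut
- lid_hinge (a point): point on the hinge axis (which runs along the case's y), 48 mm above the range top; the handle is 122 mm in front of it and 91 mm above it when the lid is shut, and goes up and back round it
- trigger (a joint): angle of the clamp's trigger: 0 released, 0.72 fully squeezed on its stop; a spring (3 to 5 N at the bar) returns it when let go. A full squeeze drives the moving jaw one ratchet tooth (10 mm; the first up to 15 mm), and a second pawl keeps it there, give or take a few mm, while the trigger returns. 20 to 30 N is plenty: the jaw is pushed with 1 to 1.5 times the squeeze less some 10 N
- trigger_bar (a point): middle of the trigger's cross-bar: polished steel on a black lever, slippery, round, 16 mm thick, 42 mm long along the case's x, standing upright from the clamp about 86 mm above the range top (its axis). Squeezing pulls it 24 mm toward the pistol grip (case's -y). Trigger and grip together measure 60 mm over their outer faces when released and 36 mm when fully squeezed
- grip_back (a point): middle of the outer face (case's -y side) of the black pistol grip, 82 mm above the range top: an upright post 34 mm (x) by 18 mm (y), its top at 94 mm. The whole clamp with grip and trigger can slide 8 mm either way along the case's y, with about 1 N of friction, and so centres itself between closing fingers; the steel cheeks below the trigger reach up to 58 mm above the range top
- rod (a joint): how far the moving jaw has been driven toward the fixed jaw, m: 0 fully back; 0.0505 when the sprung pad just touches a stone that lies against the fixed jaw. It starts 0 to 0.032
- pad (a joint): how far the sprung pressure pad on the moving jaw is pushed in, m: 0 free, 0.010 solid. It presses with 3 N at first touch and 3 N more per mm: about 18 N at 5 mm, 33 N when solid; more than 45 N crushes the stone. The squeeze that pushes it in by more than 1.5 mm is the last one needed (commonly it ends at 3 to 6 mm); a further one drives it solid
- pad_face (a point): middle of the face of the moving jaw's pad (36 by 26 mm, 25 mm above the range top), which meets the end of the stone
- stone: whetstone, a block 50 mm (x) by 130 mm (y) by 22 mm of two layers, 0.35 kg, loose on its bed 14 mm above the range top, up to 10 mm short of the fixed jaw; origin under its centre
- clamp: frame of the clamp, with the fixed jaw; its origin lies at the case's origin, moved along y by at most 8 mm
- marker: marker pen lying in the front channel of the case
- oil_bottle: brown dropper bottle, 102 mm tall, to the right of the case
- scissors: kitchen scissors lying at the right

How it is judged:
By the outcome, as a careful person would: the job done as asked, in the order asked, and still so for the second after the job is handed in, while the arm keeps its last pose, push and grip.
It also fails if it takes over 58 s, if anything falls off the work surface, if the arm or the gripper's body presses on something with over 40 N, if the wrist force passes 120 N, or if a joint passes its speed limit or range.

## Robot

A 6-joint arm with a two-finger parallel gripper is mounted at the origin on a cart in front of the work surface, level with it; the furniture and walls round the work are solid. World frame = base frame: x ahead of the robot, y to its left, z up, the work surface at z = 0. Lengths are in mm, angles in rad, forces in N, time in s.
With the tool pointing down it reaches from about 350 to 875 mm from the base axis. Payload 4.2 kg.
Tool frame: the origin (TCP) lies between the finger pads; the fingertips stand 14 mm ahead of it and the grasp point (between the pads) lies 5 mm behind it; z points along the fingers, y is the line along which they close (so a half turn about z gives the same grasp; the last joint's range is limited). The gripper opens to 85 mm and grips with 20 to 120 N. Pads are 22 mm wide; open, the fingers measure 114 mm over their backs; the gripper's body (76 mm by 85 mm) begins 54 mm behind the grasp point. The pads swing forward as they close: fully open they stand 13 mm farther back than shut.
Start: joints at [1.364, 0.385, 0.008, 0, -1.194, -0.259], TCP at [280.677, 558.408, 245.312] pointing down, gripper open.
Joint ranges: [-3.14, 3.14], [-1.21, 2.06], [-1.07, 1.41], [-3.16, 2.05], [-2.99, -0.16], [-3.1, 3.1]. Speed limits (rad/s): [2.79, 2.79, 3.14, 3.14, 3.14, 3.14].

## Interface

Orientations are given as a unit quaternion [x, y, z, w].
In Python, from bench import * gives the robot as it stands.
- The arm moves only by the tool carry_out, never from a script. Its argument "motion" is a list of rows, each a list of 7 numbers: the turn, a rotation vector about the tool's x, y, z in rad, then the shift along the tool's x, y, z in mm, then the opening, from -1 (shut) to 1 (fully open), so that 0 is half open. A call has 1 to 5 rows; each row is the pose to reach, as a shift and turn from the pose commanded when the call began, along the tool's axes at that moment; what a row does not reach only later rows make up. A row lasts 1/8 s, in which the tool goes at most 62.5 mm and 10.7 degrees, less where a joint would pass 70% of its speed; a pose out of reach is approached as far as the arm can. A call with a gripper value outside its range is refused whole. The fingers move at their own pace and stop on an object; the grip force is fixed at half the most. Time passes only in rows, so rows that repeat a pose let the fingers close. It gives the time, the measured TCP pose, the force, the opening and the grip force at its end, in the units of the state.
- read_state(): the state, without advancing time (a new reading comes with each control period).
- get_image(name): name is "scene" or "top" or "wrist"; returns a dict with "color" (420x560x3 uint8, blue, green, red), "mtx" (3x3 intrinsics, pixels), "k1" (the pictures are not rectified: a ray, as slopes to the right and down, at radius r is drawn at 1 + k1 r^2 times it, then the intrinsics apply), "position" and "orientation" of the camera in the world. Camera axes: x right, y down, z forward; pixel columns grow to the right and rows downward; lengths in mm; the calibration is good to about 2 mm. A picture is of the moment at which its call begins. There is no depth.
- job_done(): hands the job in; it is judged then, once.
The state is a dict: "clock": time; "joints": joint angles; "joint_vel": joint speeds; "joint_efforts": joint torques, N m; "position": TCP position; "ee_rot": TCP orientation; "contact_force": force on the tool from outside, world axes, zero at the start; "wrist_torque": the same for the moment, N m; "gripper_width": finger opening in mm; "grasp_force": force on a finger pad.
Only numpy, scipy, OpenCV 4.12 (cv2) and the standard library are available. Lean on these libraries where they do the work, as an engineer would, in place of code of your own. Each camera call takes 0.05 s, during which the arm holds its last target. There are 200 camera calls.

## Working session

There is one attempt and no reset: what is moved stays moved. The work goes in short steps, Python scripts to look and compute and a tool call to move; the robot and the scene stay as the last step left them, time stands still between calls to the robot, and variables do not carry over. Pictures are saved under pics/ and viewed, at most 10 in all, crops included, and the job is handed in when it is done.

Besides the shell and the picture viewer there is one more tool, called after "Emit:" by a JSON object that holds its "fn" and its "kwargs", one argument or row to a line. carry_out: Moves the arm, as the interface text tells. Its arguments: {"type":"object","properties":{"motion":{"type":"array"}},"required":["motion"]}

```bash
ls; mkdir -p pics; cat > h.py <<'E'
from bench import *
import numpy as np, cv2
from scipy.spatial.transform import Rotation as R
def snap(n,f):
    d=get_image(n); cv2.imwrite('pics/'+f,d['color']); return d
def ray(d,u,v):
    m=np.array(d['mtx']); k=np.array([d['k1'],0,0,0,0],float)
    p=cv2.undistortPoints(np.array([[[u,v]]],float),m,k)[0,0]
    r=R.from_quat(d['orientation']).apply([p[0],p[1],1]); return np.array(d['position']),r
def onz(d,u,v,z):
    o,r=ray(d,u,v); return o+r*(z-o[2])/r[2]
def proj(d,P):
    c=R.from_quat(d['orientation']).inv().apply(np.array(P,float)-d['position'])
    return cv2.projectPoints(c.reshape(-1,1,3),np.zeros(3),np.zeros(3),np.array(d['mtx']),np.array([d['k1'],0,0,0,0],float))[0][:,0]
E
python3 - <<'E'
from h import *
a=snap('top','t0.png');b=snap('scene','s0.png')
for d in(a,b): print(d['position'],d['orientation'],d['k1'],d['mtx'])
print(read_state())
E
```

```text
pics
[ 404.96446738  -88.88116715 1251.54019764] [ 0.70893013 -0.70316986  0.03035543 -0.04526339] -0.17580065735661216 [[511.82362985   0.         278.24717715]
 [  0.         511.82362985 213.15102774]
 [  0.           0.           1.        ]]
[ 196.65679399 -532.73354329  763.09935814] [ 0.89723521 -0.27939641  0.10793236 -0.3244337 ] 0.049476853621076115 [[445.05586017   0.         274.37469424]
 [  0.         445.05586017 213.49929261]
 [  0.           0.           1.        ]]
{'clock': 0.1, 'joints': array([ 1.36362928e+00,  3.85454721e-01,  6.72732120e-03, -4.37199690e-04,
       -1.19403116e+00, -2.58607337e-01]), 'joint_vel': array([ 7.85498134e-05, -1.37156576e-03,  2.93038473e-03,  1.95418245e-03,
        3.97478091e-04,  3.82897351e-04]), 'joint_efforts': array([-5.29228837e-04, -3.93316054e+01,  1.88930440e+01,  4.19803396e+00,
       -2.55985200e-03,  7.60633753e-06]), 'position': array([280.44804676, 557.96417379, 244.33192953]), 'ee_rot': array([ 9.72985024e-01, -2.30866061e-01, -1.77889342e-04,  9.86015209e-04]), 'contact_force': array([-0.33459909,  0.35245326, -0.63759974]), 'wrist_torque': array([ 0.03221423, -0.02086056,  0.00561771]), 'grasp_force': 0.0, 'gripper_width': 85.33570362395484}
```

View pics/t0.png

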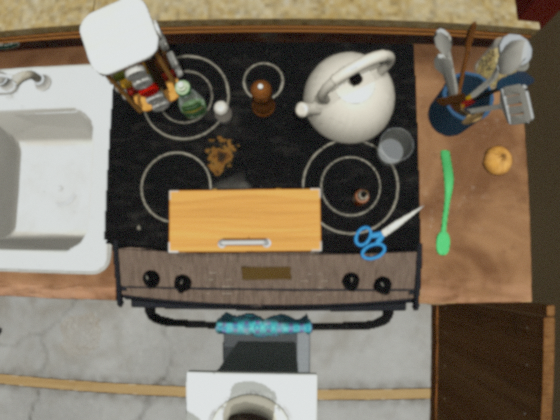

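View pics/s0.png

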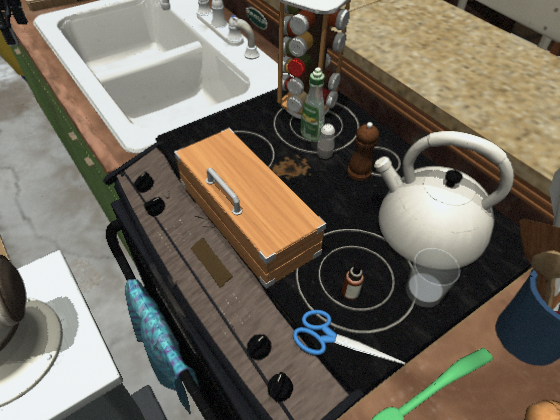

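The top view shows the shut lid with corners near (169,190), (321,190), (321,250), (170,250) and the handle from (219,242) to (271,242). The scene view shows the handle from about (209,172) to (239,212).

```bash
python3 - <<'E'
from h import *
d=get_image('top'); im=d['color']; hsv=cv2.cvtColor(im,cv2.COLOR_BGR2HSV)
m=cv2.inRange(hsv,(8,100,110),(25,255,255)); m[:180]=0;m[260:]=0;m[:,:150]=0;m[:,340:]=0
m=cv2.morphologyEx(m,cv2.MORPH_CLOSE,np.ones((9,9)))
c=max(cv2.findContours(m,0,2)[0],key=cv2.contourArea)
box=cv2.boxPoints(cv2.minAreaRect(c)); print(box)
for p in box: print(onz(d,*p,104).round(1))
w=cv2.inRange(hsv,(0,0,120),(180,70,255))
ys,xs=np.nonzero(w[232:248,205:290]); print(xs.min()+205,xs.max()+205,ys.mean()+232)
for u in (xs.min()+205,xs.max()+205):
  k=ys[abs(xs+205-u)<4].mean()+232; print(u,k,onz(d,u,k,139))
print(onz(d,245,242,139))
s=get_image('scene'); print(onz(s,208,173,139),onz(s,239,212,139))
E
```

```text
[[168. 188.]
 [321. 188.]
 [321. 252.]
 [168. 252.]]
[584.5 189.9 104. ]
[ 586.2 -160.5  104. ]
[ 441.4 -160.6  104. ]
[437.7 185.2 104. ]
218 270 242.40594059405942
218 243.5 [456.76374743  66.20158459 139.        ]
270 242.86206896551724 [459.25300562 -47.49239274 139.        ]
[460.63773886   7.04860641 139.        ]
[453.42693759  51.66693631 139.        ] [450.55520887 -68.20357944 139.        ]
```

```bash
cat >> h.py <<'E'
def down(az,tilt=0): # tool pointing down, tool x at azimuth az; 
    x=np.array([np.cos(az),np.sin(az),0]); z=np.array([0,0,-1.]); return R.from_matrix(np.c_[x,np.cross(z,x),z])
def delta(p,rot,ref=None):
    s=read_state(); p0,r0=(s['position'],R.from_quat(s['ee_rot'])) if ref is None else ref
    print('rot',(r0.inv()*rot).as_rotvec().round(3),'shift',r0.inv().apply(np.array(p,float)-p0).round(1))
E
python3 - <<'E'
from h import *
delta([458,8,260],down(-np.pi/2+.01))
E
```

```text
rot [ 1.000e-03 -1.000e-03  1.095e+00] shift [405.7 411.8 -14.8]
```

Emit:
{"fn": "carry_out", "kwargs": {
  "motion": [
    [0, 0, 0.18, 40, 40, -15, 0],
    [0, 0, 0.36, 83, 83, -15, 0],
    [0, 0, 0.54, 125, 125, -15, 0],
    [0, 0, 0.72, 167, 167, -15, 0],
    [0, 0, 0.9, 208, 208, -15, 0]
  ]
}}

```text
clock: 0.82
position: [373.3, 277.2, 260.4]
ee_rot: [0.774, -0.633, 0.0, -0.0]
contact_force: [0.9, -0.3, 0.2]
gripper_width: 42.7
grasp_force: 0.0
```

```bash
python3 - <<'E'
from h import *
delta([458,8,260],down(-np.pi/2+.01)); print(read_state()['joints'])
E
```

```text
rot [-0.    0.    0.19] shift [280.6 -29.7   0.4]
[ 9.89659711e-01  9.65759599e-02 -3.41103999e-01  9.06680700e-05
 -1.13280195e+00 -7.90141981e-01]
```

Emit:
{"fn": "carry_out", "kwargs": {
  "motion": [
    [0, 0, 0.1, 56, -6, 0, 0],
    [0, 0, 0.19, 112, -12, 0, 0],
    [0, 0, 0.19, 168, -18, 0, 0],
    [0, 0, 0.19, 224, -24, 0, 0],
    [0, 0, 0.19, 280, -30, 0, 0]
  ]
}}

```text
clock: 1.45
position: [459.7, 9.3, 260.5]
ee_rot: [0.712, -0.702, 0.0, -0.0]
contact_force: [0.7, 0.9, -0.4]
gripper_width: 42.7
grasp_force: 0.0
```

```bash
python3 - <<'E'
from h import *
delta([458,8,260],down(-np.pi/2+.01)); d=snap('wrist','w1.png'); print(read_state()['joints'],proj(d,[[458,8,139],[458,52,139],[458,-36,139]]))
E
```

```text
rot [-0.001  0.     0.005] shift [1.3 1.7 0.5]
[ 0.36585962  0.08905059 -0.35057907  0.00189722 -1.13214548 -0.35675409] [[273.55709063 212.02329576]
 [272.65412615 262.42116567]
 [274.56429842 155.9148241 ]]
```

View pics/w1.png

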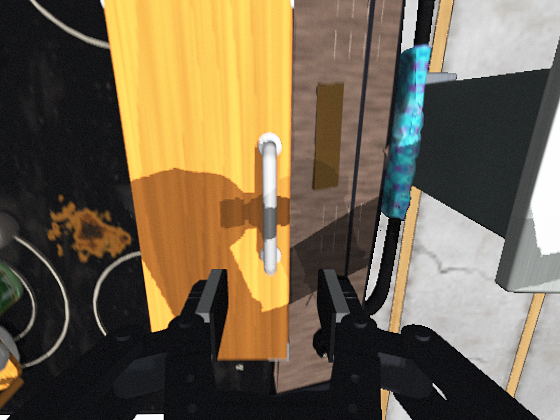

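The wrist view shows the handle bar along (269,145)–(270,268), midway (270,207), between the fingers.

```bash
python3 - <<'E'
from h import *
d=get_image('wrist'); a=onz(d,269,148,139);b=onz(d,270,265,139);print(a,b,onz(d,269.7,207,139))
delta(list(onz(d,269.7,207,139)[:2])+[136],down(-np.pi/2+.01))
# hinge-side edge and front edge of lid
for u,v in((107,10),(148,340),(292,10),(289,340)):print(onz(d,u,v,104))
E
```

```text
[462.69747914 -46.58704223 139.        ] [461.16320542  49.43109528 139.        ] [461.81690563  -0.97710169 139.        ]
rot [ 0.001 -0.001 -0.002] shift [  8.   -1.9 124.1]
[ 583.00997771 -140.66165136  104.        ]
[585.00416507 152.77600316 104.        ]
[ 446.61560057 -142.9678331   104.        ]
[441.00215284 151.97375077 104.        ]
```

Emit:
{"fn": "carry_out", "kwargs": {
  "motion": [
    [0, 0, 0, 5, -1.5, 45, 0],
    [0, 0, 0, 5, -1.5, 95, 0],
    [0, 0, 0, 5, -1.5, 123, 0],
    [0, 0, 0, 5, -1.5, 123, -0.4],
    [0, 0, 0, 5, -1.5, 123, -1]
  ]
}}

```text
clock: 2.17
position: [461.7, 6.6, 138.5]
ee_rot: [0.713, -0.701, 0.0, -0.001]
contact_force: [-2.7, -0.1, 2.9]
gripper_width: 8.8
grasp_force: 53.6
```

Emit:
{"fn": "carry_out", "kwargs": {
  "motion": [
    [0, 0, 0, 0, 0, 0, -1],
    [0, 0, 0, 0, 0, 0, -1],
    [0, 0, 0, 0, 0, 0, -1]
  ]
}}

```text
clock: 2.55
position: [461.8, 6.6, 138.4]
ee_rot: [0.713, -0.702, 0.001, -0.001]
contact_force: [-0.8, 3.3, 5.4]
gripper_width: 8.6
grasp_force: 59.2
```

```bash
python3 - <<'E'
from h import *
s=read_state(); print(s['position'],s['gripper_width'],s['grasp_force'],s['contact_force'])
p=s['position']; H=np.array([p[0]+122,48]);
for t in np.arange(.1,1.75,.1):
  x=-122*np.cos(t)+91*np.sin(t); z=122*np.sin(t)+91*np.cos(t)
  print(round(t,2),'toolY(-x) %.0f toolZ(down) %.0f'%(-(x+122),-(z-91)))
E
```

```text
[461.75366372   6.61655781 138.44716174] 8.596293051674406 59.151068329811096 [-0.81327703  3.28502898  5.36640958]
0.1 toolY(-x) -10 toolZ(down) -12
0.2 toolY(-x) -21 toolZ(down) -22
0.3 toolY(-x) -32 toolZ(down) -32
0.4 toolY(-x) -45 toolZ(down) -40
0.5 toolY(-x) -59 toolZ(down) -47
0.6 toolY(-x) -73 toolZ(down) -53
0.7 toolY(-x) -87 toolZ(down) -57
0.8 toolY(-x) -102 toolZ(down) -60
0.9 toolY(-x) -117 toolZ(down) -61
1.0 toolY(-x) -133 toolZ(down) -61
1.1 toolY(-x) -148 toolZ(down) -59
1.2 toolY(-x) -163 toolZ(down) -56
1.3 toolY(-x) -177 toolZ(down) -51
1.4 toolY(-x) -191 toolZ(down) -45
1.5 toolY(-x) -204 toolZ(down) -37
1.6 toolY(-x) -217 toolZ(down) -28
1.7 toolY(-x) -228 toolZ(down) -18
```

Emit:
{"fn": "carry_out", "kwargs": {
  "motion": [
    [0, 0, 0, 0, -10, -12, -1],
    [0, 0, 0, 0, -21, -22, -1],
    [0, 0, 0, 0, -32, -32, -1],
    [0, 0, 0, 0, -45, -40, -1],
    [0, 0, 0, 0, -59, -47, -1]
  ]
}}

```text
clock: 3.18
position: [517.1, 7.4, 185.4]
ee_rot: [0.712, -0.702, -0.003, 0.002]
contact_force: [-9.7, 4.8, 12.1]
gripper_width: 8.9
grasp_force: 60.8
```

Emit:
{"fn": "carry_out", "kwargs": {
  "motion": [
    [0, 0, 0, 0, -14, -6, -1],
    [0, 0, 0, 0, -28, -10, -1],
    [0, 0, 0, 0, -43, -13, -1],
    [0, 0, 0, 0, -58, -14, -1],
    [0, 0, 0, 0, -74, -14, -1]
  ]
}}

```text
clock: 3.8
position: [593.9, 8.3, 199.7]
ee_rot: [0.713, -0.702, -0.0, 0.0]
contact_force: [-3.1, 2.6, 3.9]
gripper_width: 8.7
grasp_force: 61.6
```

Emit:
{"fn": "carry_out", "kwargs": {
  "motion": [
    [0, 0, 0, 0, -15, 2, -1],
    [0, 0, 0, 0, -30, 5, -1],
    [0, 0, 0, 0, -44, 10, -1],
    [0, 0, 0, 0, -58, 16, -1],
    [0, 0, 0, 0, -71, 24, -1]
  ]
}}

```text
clock: 4.42
position: [666.4, 9.5, 173.9]
ee_rot: [0.712, -0.702, 0.0, -0.0]
contact_force: [-1.0, 4.1, 4.7]
gripper_width: 8.9
grasp_force: 64.0
```

```bash
python3 - <<'E'
from h import *
s=read_state(); print(s['position'],s['gripper_width'],s['contact_force'],s['joints'])
a=snap('scene','s1.png')
E
```

```text
[666.44756598   9.48105861 173.91184558] 8.938654791557003 [-0.98046513  4.13549904  4.73064408] [ 2.56318950e-01  5.06073478e-01  1.99289052e-02 -4.99882747e-05
 -1.08353087e+00 -2.41374270e-01]
```

View pics/s1.png

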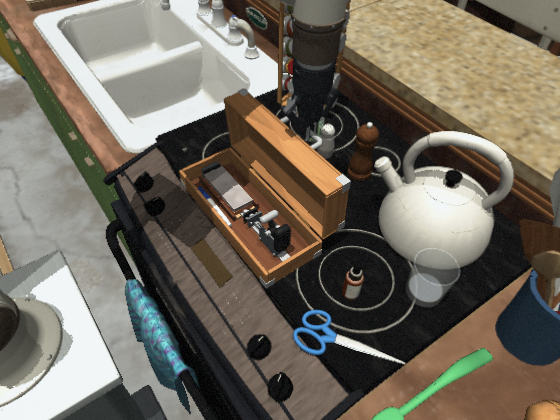

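The lid stands open at about 1.5 rad with the gripper behind it; the clamp shows at about (262,228) with the stone at (230,187). I'll now let go gently and back out upward.

Emit:
{"fn": "carry_out", "kwargs": {
  "motion": [
    [0, 0, 0, 0, 0, 0, -0.4],
    [0, 0, 0, 0, 0, 0, -0.4],
    [0, 0, 0, 0, -5, -15, -0.4],
    [0, 0, 0, 0, -5, -45, -0.4],
    [0, 0, 0, 0, -5, -95, -0.4]
  ]
}}

```text
clock: 5.1
position: [669.1, 8.8, 269.6]
ee_rot: [0.712, -0.702, -0.001, 0.002]
contact_force: [1.2, -0.1, 0.5]
gripper_width: 25.7
grasp_force: 0.0
```

```bash
python3 - <<'E'
from h import *
s=read_state(); print(s['position'],s['gripper_width'],s['contact_force'],s['clock'])
delta([515,-60,300],down(0.01))
E
```

```text
[669.07601868   8.8039463  269.57668951] 25.656337398709418 [ 1.22621079 -0.06411753  0.54291213] 5.1
rot [ 0.004  0.002 -1.566] shift [ 66.6 155.2 -29.7]
```

Emit:
{"fn": "carry_out", "kwargs": {
  "motion": [
    [0, 0, -0.18, 0, 20, -20, -0.4],
    [0, 0, -0.36, 0, 60, -40, 0],
    [0, 0, -0.54, 20, 100, -60, 0],
    [0, 0, -0.72, 40, 130, -60, 0.5],
    [0, 0, -0.9, 66, 155, -60, 1]
  ]
}}

```text
clock: 5.72
position: [514.6, -59.7, 331.4]
ee_rot: [0.948, -0.319, 0.001, -0.0]
contact_force: [0.7, 1.0, 0.8]
gripper_width: 76.7
grasp_force: 0.0
```

Emit:
{"fn": "carry_out", "kwargs": {
  "motion": [
    [0, 0, -0.18, 0, 0, 0, 1],
    [0, 0, -0.36, 0, 0, 0, 1],
    [0, 0, -0.54, 0, 0, 0, 1],
    [0, 0, -0.666, 0, 0, 0, 1]
  ]
}}

```text
clock: 6.22
position: [515.7, -59.4, 330.8]
ee_rot: [1.0, 0.007, 0.001, 0.0]
contact_force: [0.3, -0.5, 0.3]
gripper_width: 85.4
grasp_force: 0.0
```

```bash
python3 - <<'E'
from h import *
s=read_state(); print(s['position'],s['clock'],s['joints'])
delta([515,-60,300],down(0.01))
a=snap('wrist','w2.png'); b=snap('scene','s2.png'); t=snap('top','t2.png')
c=b['color'][140:300,160:380]; c=cv2.resize(c,None,fx=3,fy=3,interpolation=cv2.INTER_CUBIC); cv2.imwrite('pics/s2c.png',c)
E
```

```text
[515.73378588 -59.43266016 330.78774776] 6.225 [ 1.98405996e-01  1.50879031e-01 -9.98753675e-02  4.41835827e-04
 -1.31874816e+00  1.38668470e+00]
rot [ 0.    -0.001  0.004] shift [-0.8  0.6 30.8]
```

View pics/w2.png

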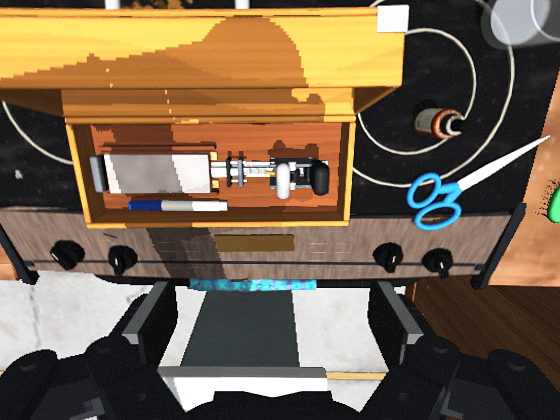

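View pics/s2c.png

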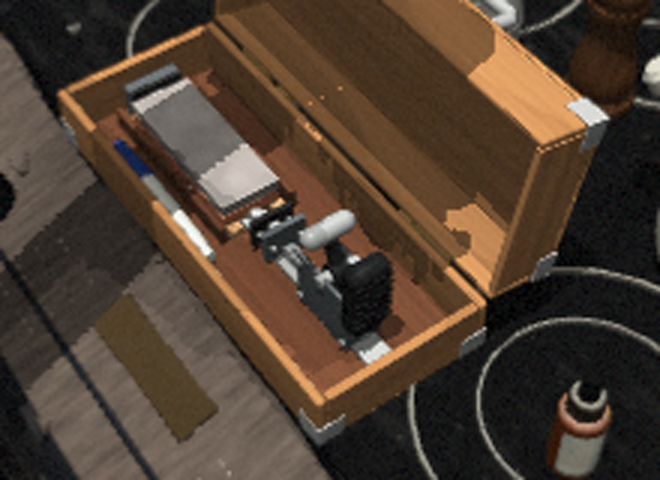

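The wrist view shows the lid resting open, the trigger bar from (283,165) to (283,195), the grip's top at (320,178), the stone at (105–210,173) and the moving jaw at about (235,168). The scene crop confirms that layout.

```bash
python3 - <<'E'
from h import *
d=get_image('wrist'); print('cam',d['position'])
c=d['color'][110:240,60:360]; cv2.imwrite('pics/w2c.png',cv2.resize(c,(800,347),interpolation=cv2.INTER_CUBIC))
print('bar',onz(d,283,180,90),onz(d,283,165,88),onz(d,283,195,88),'grip',onz(d,320,178,92))
print('griptop edges',onz(d,311,178,92),onz(d,330,178,92))
print('walls',onz(d,66,124,48),onz(d,354,124,48),onz(d,88,227,48),onz(d,351,227,48))
# lid top corner edge heights via scene: crop scale 3, offset(160,140)
E
```

```text
cam [597.5253862  -58.43731194 459.75823145]
bar [516.44702588 -71.50584284  90.        ] [533.0364674  -71.25224734  88.        ] [498.4617199 -71.9092705  88.       ] grip [ 519.48260708 -112.75724031   92.        ]
griptop edges [ 519.40718241 -102.70158078   92.        ] [ 519.56425595 -123.92311205   92.        ]
walls [571.6049052  183.69742691  48.        ] [ 575.40415653 -155.91793991   48.        ] [442.35133399 180.20014796  48.        ] [ 445.09113681 -163.4849549    48.        ]
```

View pics/w2c.png

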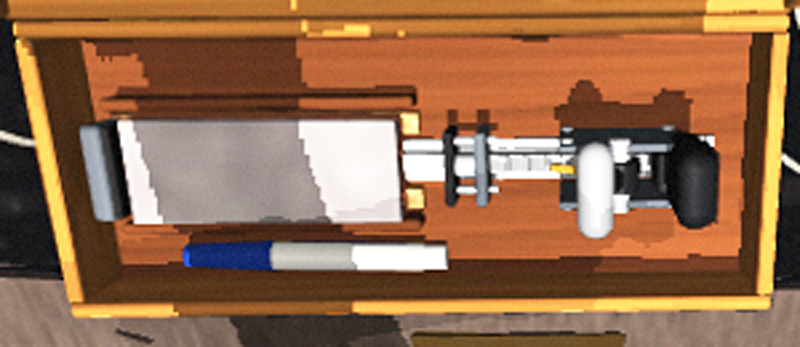

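Emit:
{"fn": "carry_out", "kwargs": {
  "motion": [
    [0, 0, 0.18, 0, 0, 0, 1],
    [0, 0, 0.36, 0, 0, 0, 1],
    [0, 0, 0.54, 0, 0, 0, 1],
    [0, 0, 0.72, 0, 0, 0, 1],
    [0, 0, 0.9, 0, 0, 0, 1]
  ]
}}

```text
clock: 7.05
position: [516.0, -59.1, 329.7]
ee_rot: [0.901, -0.434, 0.0, 0.0]
contact_force: [0.4, 0.7, -0.5]
gripper_width: 85.6
grasp_force: 0.0
```

Emit:
{"fn": "carry_out", "kwargs": {
  "motion": [
    [0, 0, 0.18, 0, 0, 0, 1],
    [0, 0, 0.36, 0, 0, 0, 1],
    [0, 0, 0.54, 0, 0, 0, 1],
    [0, 0, 0.72, 0, 0, 0, 1],
    [0, 0, 0.9, 0, 0, 0, 1]
  ]
}}

```text
clock: 7.68
position: [515.9, -59.1, 329.7]
ee_rot: [-0.623, 0.783, -0.0, 0.0]
contact_force: [0.0, 0.1, 0.7]
gripper_width: 85.5
grasp_force: 0.0
```

Emit:
{"fn": "carry_out", "kwargs": {
  "motion": [
    [0, 0, 0.18, 0, 0, 0, 1],
    [0, 0, 0.36, 0, 0, 0, 1],
    [0, 0, 0.54, 0, 0, 0, 1],
    [0, 0, 0.72, 0, 0, 0, 1],
    [0, 0, 0.9, 0, 0, 0, 1]
  ]
}}

```text
clock: 8.3
position: [515.9, -59.2, 329.8]
ee_rot: [-0.22, 0.975, -0.0, 0.0]
contact_force: [-0.2, -0.0, 0.4]
gripper_width: 85.5
grasp_force: 0.0
```

```bash
python3 - <<'E'
from h import *
s=read_state(); print(s['position'],s['clock'],s['joints'])
delta([516,-93.5,200],down(0.01-np.pi))
E
```

```text
[515.93487399 -59.15320215 329.75039899] 8.3 [ 1.98739760e-01  1.52192940e-01 -1.00730215e-01  1.89172410e-04
 -1.31762597e+00 -1.32563628e+00]
rot [-0.     0.     0.434] shift [ 14.7 -31.  129.8]
```

Emit:
{"fn": "carry_out", "kwargs": {
  "motion": [
    [0, 0, 0.18, 0, 0, 0, 1],
    [0, 0, 0.36, 7, -15, 50, 1],
    [0, 0, 0.435, 14.7, -31, 100, 1],
    [0, 0, 0.435, 14.7, -31, 130, 1],
    [0, 0, 0.435, 14.7, -31, 130, 1]
  ]
}}

```text
clock: 8.93
position: [514.9, -93.7, 197.5]
ee_rot: [-0.007, 1.0, -0.0, -0.003]
contact_force: [0.7, -0.5, 0.5]
gripper_width: 85.4
grasp_force: 0.0
```

```bash
python3 - <<'E'
from h import *
delta([516,-93.5,80],down(0.01-np.pi))
d=snap('wrist','w3.png'); print(d['position'])
E
```

```text
rot [-0.001 -0.006  0.005] shift [ -1.7   0.3 117.5]
[432.83739426 -94.68743391 327.17274419]
```

View pics/w3.png

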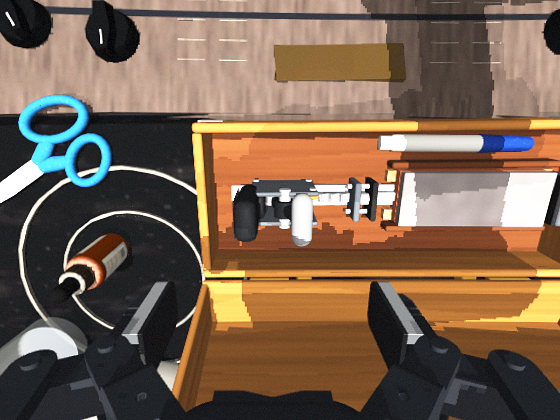

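The open fingers straddle the handle pair: grip at u≈233–258, bar at u≈292–313 (rows 195–244), and the moving jaw at u≈350–378 with the stone starting at u≈398.

```bash
python3 - <<'E'
from h import *
d=get_image('wrist')
print('bar ctr',onz(d,302,219,92),'barR',onz(d,313,219,86),'gripL',onz(d,233,212,88),'grip',onz(d,245,212,93))
print('pad',onz(d,378,198,38),'stone',onz(d,398,198,36),'bar ends',onz(d,302,195,88),onz(d,302,244,88))
c=d['color'][150:250,220:420];cv2.imwrite('pics/w3c.png',cv2.resize(c,(800,400),interpolation=cv2.INTER_CUBIC))
delta([516,-93.5,80],down(0.01-np.pi))
E
```

```text
bar ctr [514.87628068 -71.23153194  92.        ] barR [516.78635405 -62.18780624  86.        ] gripL [ 511.53169219 -123.34714014   88.        ] grip [ 509.76554143 -113.85367189   93.        ]
pad [512.23663112   1.46371684  38.        ] stone [512.49180195  20.09433734  36.        ] bar ends [497.35763089 -71.68902193  88.        ] [536.91550954 -69.9110429   88.        ]
rot [-0.001  0.002  0.007] shift [  1.5   0.  120.7]
```

View pics/w3c.png

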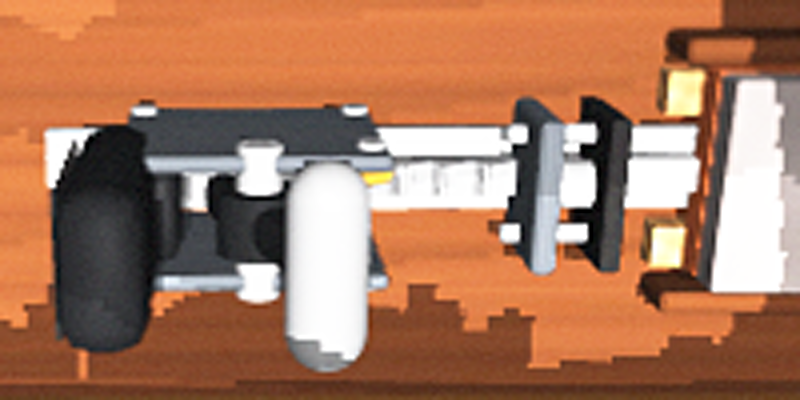

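Emit:
{"fn": "carry_out", "kwargs": {
  "motion": [
    [0, 0, 0, 3, 0, 50, 1],
    [0, 0, 0, 3, 0, 90, 1],
    [0, 0, 0, 3, 0, 110, 1],
    [0, 0, 0, 3, 0, 120, 1],
    [0, 0, 0, 3, 0, 120, 1]
  ]
}}

```text
clock: 9.65
position: [514.3, -93.2, 80.2]
ee_rot: [-0.009, 1.0, -0.0, 0.001]
contact_force: [-0.7, -0.5, -0.7]
gripper_width: 85.3
grasp_force: 0.0
```

Emit:
{"fn": "carry_out", "kwargs": {
  "motion": [
    [0, 0, 0, 0, 0, 0, 0.55],
    [0, 0, 0, 0, 0, 0, 0.42],
    [0, 0, 0, 0, 0, 0, 0.42]
  ]
}}

```text
clock: 10.02
position: [513.6, -93.4, 79.9]
ee_rot: [-0.008, 1.0, 0.0, 0.001]
contact_force: [-0.6, -0.1, -0.8]
gripper_width: 61.2
grasp_force: 0.0
```

Emit:
{"fn": "carry_out", "kwargs": {
  "motion": [
    [0, 0, 0, 0, -2, 0, 0.3],
    [0, 0, 0, 0, -5, 0, 0.15],
    [0, 0, 0, 0, -8.5, 0, 0],
    [0, 0, 0, 0, -8.5, 0, 0]
  ]
}}

```text
clock: 10.52
position: [514.6, -102.3, 80.4]
ee_rot: [-0.009, 1.0, -0.0, 0.001]
contact_force: [0.5, -2.1, 5.0]
gripper_width: 43.1
grasp_force: 5.6
```

```bash
python3 - <<'E'
from h import *
s=read_state(); print(s['position'],s['contact_force'],s['gripper_width'],s['grasp_force'])
snap('wrist','w4.png');snap('scene','s4.png')
E
```

```text
[ 514.55209997 -102.31184015   80.36040902] [ 0.51052248 -2.14476719  5.01890269] 43.08977198180732 5.571887344121933
```

View pics/w4.png

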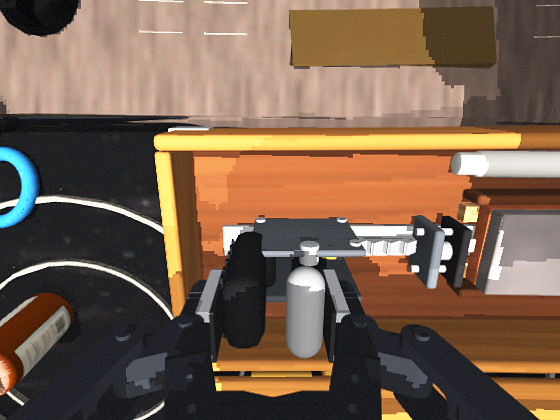

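The squeeze is under way: grip (245,290) and bar (305,310) sit between the finger pads. The moving jaw is at u≈413–470 and the stone begins at u≈490, so this view shows the jaw well for numeric tracking.

Emit:
{"fn": "carry_out", "kwargs": {
  "motion": [
    [0, 0, 0, 0, -2, 0, -0.1],
    [0, 0, 0, 0, -3, 0, -0.16],
    [0, 0, 0, 0, -3.5, 0, -0.2],
    [0, 0, 0, 0, -3.5, 0, -0.2]
  ]
}}

```text
clock: 11.12
position: [514.7, -105.5, 80.4]
ee_rot: [-0.009, 1.0, -0.0, 0.001]
contact_force: [-0.4, 1.1, 5.7]
gripper_width: 34.8
grasp_force: 31.0
```

```bash
cat >> h.py <<'E'
def prof(rows=((222,230),(236,246),(250,262),(268,280)),u0=395,u1=530,d=None):
    d=d or get_image('wrist'); im=d['color'].astype(int)
    for a,b in rows: print(a,' '.join('%s%d'%(('o' if q[2]-q[0]>45 else 'g'),q.mean()) for q in im[a:b,u0:u1].mean(0).reshape(-1,3,3).mean(1)))
    return d
E
python3 - <<'E'
from h import *
prof(d={'color':cv2.imread('pics/w4.png')}); d=prof(); print(d['position'])
s=read_state(); print(s['position'],s['contact_force'],s['gripper_width'],s['grasp_force'])
E
```

```text
222 g180 g180 g181 g180 g138 g123 g62 g77 g87 g75 g56 g62 g67 g70 g88 g65 g68 g67 g66 g24 g23 g30 g48 g76 g122 g162 g105 o63 o67 o70 o110 o90 g69 g73 g81 g125 g141 g140 g140 g139 g137 g137 g138 g138 g137
236 g182 g186 g168 g167 g169 g177 g171 g66 g43 g42 g43 g47 g56 g139 g179 g181 g141 g100 g58 g19 g20 g19 g41 g63 g76 g201 g188 o68 o71 o116 g76 g69 g73 g95 g219 g203 g139 g140 g142 g143 g143 g143 g144 g143 g143
250 o192 o174 o155 o155 g144 g115 g94 g46 g46 g47 g47 g51 g124 g174 g180 g176 g212 g213 g181 g38 g20 g41 g64 g66 g107 o104 o83 o76 o117 g71 g71 g73 g119 g231 g247 g193 g143 g146 g148 g151 g157 g158 g159 g158 g154
268 o112 o112 o112 o110 o92 o119 o147 g131 g52 g47 g53 g140 g200 g207 g153 g135 g111 g25 g19 g21 g55 g77 g80 o107 o61 o64 o70 o88 g69 g70 g73 g187 g251 g254 g248 g203 g194 g195 g196 g197 g197 g197 g198 g198 g197
222 g182 g182 g182 g181 g182 g184 g185 g172 g139 g119 g60 g68 g88 g88 g56 g59 g65 g68 g74 g52 g63 g70 g70 g42 g22 g24 g32 g45 g59 o56 o62 o62 o81 g69 g65 g66 g69 g112 g143 g140 g140 g140 g138 g138 g139
236 g179 g160 g166 g174 g185 g193 g177 g169 g169 g177 g177 g89 g46 g46 g48 g47 g48 g84 g161 g183 g180 g122 g80 g21 g20 g20 g25 g54 g64 g63 o73 o125 g71 g71 g74 g85 g123 g140 g140 g141 g142 g143 g144 g144 g144
250 o184 o180 o186 o191 o193 o186 o156 o166 g142 g114 g96 g46 g47 g47 g47 g48 g74 g156 g180 g173 g202 g211 g202 g86 g19 g25 g57 g65 g67 o82 o110 g69 g71 g74 g131 g203 g150 g143 g145 g147 g149 g150 g151 g153 g154
268 o113 o112 o112 o113 o113 o113 o113 o98 o92 o103 o144 g134 g60 g48 g48 g89 g183 g207 g184 g121 g108 g40 g21 g19 g36 g73 g76 o70 o86 o86 g72 g72 g85 g211 g247 g195 g193 g194 g195 g196 g196 g197 g197 g198 g197
[ 431.54691044 -106.71248638  209.45165338]
[ 514.66870293 -105.51214134   80.42201421] [-0.0853295   0.68090772  6.39861836] 35.03467977615364 31.000812649726868
```

```bash
python3 - <<'E'
from h import *
d=get_image('wrist')
for n,u,v,z in(('pad222',481,226,38),('pad250',482,256,38),('pad236',487,241,38),('stone250',498,256,36),('stone236',503,241,36),('bot250',488,256,14),('bar',305,310,92)):print(n,onz(d,u,v,z).round(1))
t=get_image('top'); print(proj(t,[[512,1,38],[512,20,36],[512,150,36],[512,160,40]]))
E
```

```text
pad222 [493.1   7.3  38. ]
pad250 [510.9  11.7  38. ]
pad236 [501.8  12.4  38. ]
stone250 [511.6  21.9  36. ]
stone236 [502.4  22.5  36. ]
bot250 [521.9  32.   14. ]
bar [511.6 -91.9  92. ]
[[251.46847873 222.64559348]
 [243.59842024 222.65761913]
 [189.8162287  222.21471263]
 [185.39274044 222.03031197]]
```

Emit:
{"fn": "carry_out", "kwargs": {
  "motion": [
    [0, 0, 0, 0, 3, 0, 0],
    [0, 0, 0, 0, 7, 0, 0.2],
    [0, 0, 0, 0, 12, 0, 0.48],
    [0, 0, 0, 0, 12, 0, 0.48],
    [0, 0, 0, 0, 12, 0, 0.48]
  ]
}}

```text
clock: 11.9
position: [513.3, -93.4, 79.2]
ee_rot: [-0.008, 1.0, -0.0, -0.0]
contact_force: [-0.0, -0.0, 0.5]
gripper_width: 63.1
grasp_force: 0.0
```

```bash
python3 - <<'E'
from h import *
d=prof(rows=((236,246),(250,262)),u0=365); print(d['position'])
im=d['color'].astype(int)
print('trig',' '.join('%d'%q for q in im[320:330,200:360].mean((0,2)).reshape(-1,4).mean(1)))
s=read_state(); print(s['position'],s['contact_force'],s['gripper_width'],s['grasp_force'])
E
```

```text
236 g159 g170 g182 g185 g173 g157 g151 g161 g174 g162 g155 g150 g157 g126 g110 g86 g78 g40 g45 g51 g130 g172 g174 g120 g96 g73 g22 g19 g19 g36 g60 g61 o63 o68 o106 g84 g66 g70 g95 g225 g245 g245 g245 g245 g240 g164 g136 g137 g136 g136 g135 g135 g134 g133 g131
250 g193 g186 g186 g173 g176 o202 o215 o214 o209 g184 g195 g189 g167 g142 g54 g41 g40 g44 g47 g110 g165 g174 g201 g253 g253 g240 g44 g18 g33 g59 g62 o65 o70 o109 g80 g67 g70 g109 g230 g245 g246 g246 g247 g248 g248 g174 g146 g147 g147 g147 g151 g152 g150 g147 g145
[430.47943773 -94.54162048 208.475268  ]
trig 27 24 25 27 28 28 28 28 26 24 18 48 64 64 64 65 64 64 64 64 64 64 64 64 64 64 90 121 137 146 158 159 158 154 145 90 22 19 19 20
[513.24601687 -93.40582565  79.22660745] [ 0.10979186  0.14089025 -0.36919718] 62.88248227603789 0.0
```

Emit:
{"fn": "carry_out", "kwargs": {
  "motion": [
    [0, 0, 0, 0, -3, 0, 0.3],
    [0, 0, 0, 0, -6, 0, 0.15],
    [0, 0, 0, 0, -9, 0, 0],
    [0, 0, 0, 0, -10, 0, -0.08],
    [0, 0, 0, 0, -10, 0, -0.08]
  ]
}}

```text
clock: 12.58
position: [514.4, -103.9, 80.4]
ee_rot: [-0.009, 1.0, -0.0, 0.001]
contact_force: [-1.5, -0.3, 5.3]
gripper_width: 39.2
grasp_force: 5.7
```

Emit:
{"fn": "carry_out", "kwargs": {
  "motion": [
    [0, 0, 0, 0, -1, 0, -0.13],
    [0, 0, 0, 0, -2, 0, -0.2],
    [0, 0, 0, 0, -2, 0, -0.2],
    [0, 0, 0, 0, -2, 0, -0.2]
  ]
}}

```text
clock: 13.08
position: [514.5, -105.8, 80.6]
ee_rot: [-0.009, 1.0, -0.0, 0.001]
contact_force: [-1.2, 0.7, 6.7]
gripper_width: 34.9
grasp_force: 31.0
```

```bash
python3 - <<'E'
from h import *
d=prof(rows=((236,246),(250,262)),u0=395); print(d['position'])
s=read_state(); print(s['position'],s['contact_force'],s['gripper_width'],s['grasp_force'])
E
```

```text
236 g179 g161 g166 g169 g183 g190 g172 g169 g167 g176 g190 g181 g153 g159 g167 g175 g140 g45 g46 g45 g47 g46 g47 g74 g153 g181 g180 g129 g60 g19 g19 g20 g22 g50 g64 g66 g114 g139 g140 g140 g141 g141 g142 g143 g144
250 o187 o180 o186 o191 o192 o188 o176 o188 o193 o192 o178 o171 o147 g143 g122 g109 g62 g48 g47 g47 g47 g47 g74 g151 g179 g174 g199 g213 g185 g46 g20 g25 g55 g65 g95 g167 g139 g142 g144 g146 g147 g149 g150 g152 g157
[ 431.42351068 -106.99472122  209.64203795]
[ 514.5209297  -105.80743475   80.58590886] [-0.4086508   0.43087481  6.89376083] 34.624797280843815 31.025864481925964
```

Emit:
{"fn": "carry_out", "kwargs": {
  "motion": [
    [0, 0, 0, 0, 3, 0, 0],
    [0, 0, 0, 0, 7, 0, 0.2],
    [0, 0, 0, 0, 12, 0, 0.48],
    [0, 0, 0, 0, 12, 0, 0.48],
    [0, 0, 0, 0, 12, 0, 0.48]
  ]
}}

```text
clock: 13.75
position: [513.2, -93.3, 79.2]
ee_rot: [-0.008, 1.0, -0.0, -0.0]
contact_force: [-0.2, -0.2, 0.5]
gripper_width: 63.4
grasp_force: 0.0
```

Emit:
{"fn": "carry_out", "kwargs": {
  "motion": [
    [0, 0, 0, 0, -3, 0, 0.3],
    [0, 0, 0, 0, -6, 0, 0.15],
    [0, 0, 0, 0, -7.5, 0, 0.08],
    [0, 0, 0, 0, -7.5, 0, 0.08]
  ]
}}

```text
clock: 14.25
position: [514.1, -101.1, 80.2]
ee_rot: [-0.008, 1.0, -0.0, 0.001]
contact_force: [-0.2, 1.3, 6.3]
gripper_width: 46.4
grasp_force: 6.8
```

Emit:
{"fn": "carry_out", "kwargs": {
  "motion": [
    [0, 0, 0, 0, -1.5, 0, 0],
    [0, 0, 0, 0, -1.5, 0, 0],
    [0, 0, 0, 0, -1.5, 0, 0]
  ]
}}

```text
clock: 14.62
position: [514.2, -102.5, 80.5]
ee_rot: [-0.009, 1.0, -0.0, 0.001]
contact_force: [-2.2, 1.1, 7.6]
gripper_width: 43.1
grasp_force: 9.5
```

```bash
python3 - <<'E'
from h import *
d=prof(rows=((236,246),(250,262)),u0=395); print(d['position'])
s=read_state(); print(s['position'],s['contact_force'],s['gripper_width'],s['grasp_force'])
E
```

```text
236 g183 g171 g143 g159 g165 g175 g183 g165 g157 g157 g172 g187 g175 g155 g153 g165 g161 g141 g50 g50 g47 g42 g43 g44 g60 g141 g176 g179 g89 g16 g18 g19 g21 g49 g62 g68 g129 g137 g138 g139 g139 g140 g141 g140 g140
250 o195 o175 o173 o189 o196 o197 o192 o179 o190 o195 o177 g168 g157 g141 g150 g134 g116 g63 g42 g41 g42 g43 g47 g64 g140 g174 g176 g202 g188 g30 g19 g24 g53 g64 g118 g180 g139 g141 g143 g145 g147 g150 g151 g151 g151
[ 431.17355982 -103.75833716  209.56708954]
[ 514.2119231  -102.51943261   80.46973802] [-1.72200115  0.63653463  7.02998065] 42.63641691295317 9.502196162939072
```

Emit:
{"fn": "carry_out", "kwargs": {
  "motion": [
    [0, 0, 0, 0, -1, 0, -0.05],
    [0, 0, 0, 0, -1.5, 0, -0.09],
    [0, 0, 0, 0, -1.5, 0, -0.09],
    [0, 0, 0, 0, -1.5, 0, -0.09]
  ]
}}

```text
clock: 15.18
position: [514.3, -104.2, 80.8]
ee_rot: [-0.009, 1.0, -0.0, 0.001]
contact_force: [-1.8, 0.3, 8.8]
gripper_width: 39.0
grasp_force: 12.0
```

```bash
python3 - <<'E'
from h import *
d=prof(rows=((236,246),(250,262)),u0=395); print(d['position'])
s=read_state(); print(s['position'],s['contact_force'],s['gripper_width'],s['grasp_force'])
E
```

```text
236 g161 g171 g188 g172 g145 g165 g171 g179 g185 g170 g158 g158 g175 g189 g176 g153 g162 g169 g169 g137 g45 g44 g43 g42 g42 g48 g55 g131 g174 g181 g105 g19 g20 g21 g48 g62 g47 g126 g138 g139 g140 g141 g141 g141 g142
250 o193 o194 o193 o168 o174 o189 o195 o195 o190 o177 o185 o168 o166 o163 o162 g137 g143 g128 g111 g57 g42 g42 g42 g44 g47 g58 g134 g173 g178 g153 g50 g19 g24 g53 g65 g79 g135 g140 g142 g144 g146 g148 g150 g151 g152
[ 431.23575919 -105.36196956  209.92623987]
[ 514.31244584 -104.15988726   80.86156721] [-1.55248969  1.56636641 10.32615782] 39.38407373681546 11.9711534678936
```

Emit:
{"fn": "carry_out", "kwargs": {
  "motion": [
    [0, 0, 0, 0, -1, 0, -0.13],
    [0, 0, 0, 0, -1.5, 0, -0.17],
    [0, 0, 0, 0, -1.5, 0, -0.19],
    [0, 0, 0, 0, -1.5, 0, -0.19]
  ]
}}

```text
clock: 15.72
position: [514.4, -106.0, 81.0]
ee_rot: [-0.009, 1.0, -0.001, 0.001]
contact_force: [-1.6, -0.3, 10.8]
gripper_width: 34.8
grasp_force: 23.6
```

```bash
python3 - <<'E'
from h import *
d=prof(rows=((236,246),(250,262)),u0=395); print(d['position'])
s=read_state(); print(s['position'],s['contact_force'],s['gripper_width'],s['grasp_force'])
E
```

```text
236 g156 g165 g166 g176 g189 g177 g158 g168 g172 g185 g183 g142 g156 g159 g179 g191 g165 g127 g161 g172 g168 g115 g45 g45 g45 g47 g47 g47 g52 g130 g173 g181 g110 g19 g20 g44 g56 g36 g115 g139 g139 g140 g141 g141 g142
250 o173 o185 o190 o191 o189 o173 o183 o189 o191 o193 o186 o161 o157 o163 o163 o160 o141 g131 g139 g122 g103 g53 g47 g46 g46 g45 g44 g55 g134 g174 g179 g90 g19 g22 g50 g64 g54 g129 g141 g143 g144 g146 g148 g149 g157
[ 431.33842652 -107.14256221  210.106334  ]
[ 514.40973491 -106.0013114    81.04073073] [-2.39344222 -0.49331868 10.43555724] 34.948696061137916 23.60812246799469
```

```bash
python3 - <<'E'
from h import *
d=get_image('wrist'); cv2.imwrite('pics/w6.png',d['color'])
def edges(im,lo,hi):
    g=cv2.cvtColor(im,cv2.COLOR_BGR2GRAY).astype(float)
    for a,b in((222,228),(238,244),(250,256),(256,262),(268,274)):
        p=g[a:b,lo:hi].mean(0); dd=np.diff(p); 
        idx=[i for i in range(1,len(dd)-1) if abs(dd[i])>15 and abs(dd[i])>=abs(dd[i-1]) and abs(dd[i])>abs(dd[i+1])]
        print(a,[(round(lo+i+.5+0.5*(abs(dd[i+1])-abs(dd[i-1]))/(2*abs(dd[i])-abs(dd[i-1])-abs(dd[i+1])+1e-6),1),int(dd[i])) for i in idx])
edges(cv2.imread('pics/w4.png'),395,500); print(); edges(d['color'],430,530)
E
```

```text
222 [(np.float64(406.4), -23), (np.float64(413.3), -33), (np.float64(437.8), 19), (np.float64(440.5), -86), (np.float64(463.0), 15), (np.float64(466.4), 25), (np.float64(472.5), -32), (np.float64(475.3), -25), (np.float64(486.5), 72), (np.float64(488.5), -62)]
238 [(np.float64(403.9), -25), (np.float64(411.6), 16), (np.float64(416.4), -105), (np.float64(433.8), 40), (np.float64(443.8), -45), (np.float64(449.4), -35), (np.float64(461.6), 19), (np.float64(469.5), 111), (np.float64(475.5), -138), (np.float64(482.6), 66), (np.float64(484.5), -73), (np.float64(496.4), 68)]
250 [(np.float64(401.7), -21), (np.float64(403.6), 46), (np.float64(409.5), -32), (np.float64(412.8), -15), (np.float64(415.4), -72), (np.float64(431.7), 42), (np.float64(441.5), 80), (np.float64(452.2), -140), (np.float64(459.4), 17), (np.float64(467.5), 100), (np.float64(469.4), -40), (np.float64(473.5), -63), (np.float64(481.4), -79), (np.float64(493.5), 68)]
256 [(np.float64(398.4), -23), (np.float64(404.8), -23), (np.float64(430.7), 43), (np.float64(439.5), -31), (np.float64(441.5), 22), (np.float64(450.6), -61), (
[... 708 characters left out ...]
float64(500.6), 15), (np.float64(506.0), -16), (np.float64(509.3), 66)]
250 [(np.float64(433.1), 15), (np.float64(443.5), -31), (np.float64(446.4), 114), (np.float64(449.4), 19), (np.float64(451.9), -19), (np.float64(457.8), -54), (np.float64(479.4), 40), (np.float64(489.5), -72), (np.float64(497.7), 15), (np.float64(503.2), -19), (np.float64(506.3), 61)]
256 [(np.float64(445.5), -19), (np.float64(477.8), 42), (np.float64(488.1), -68), (np.float64(495.9), 15), (np.float64(504.7), 52)]
268 [(np.float64(437.4), -26), (np.float64(439.5), -22), (np.float64(446.5), 131), (np.float64(462.5), -133), (np.float64(475.5), 56), (np.float64(485.5), -91), (np.float64(493.2), 16), (np.float64(501.9), 63)]
```

Emit:
{"fn": "carry_out", "kwargs": {
  "motion": [
    [0, 0, 0, 0, 0, 0, -0.19],
    [0, 0, 0, 0, 0, 0, -0.19],
    [0, 0, 0, 0, 0, 0, -0.19],
    [0, 0, 0, 0, 0, 0, -0.19]
  ]
}}

```text
clock: 16.32
position: [514.4, -106.0, 81.0]
ee_rot: [-0.009, 1.0, -0.001, 0.001]
contact_force: [-1.7, 0.3, 10.3]
gripper_width: 35.1
grasp_force: 23.6
```

```bash
python3 - <<'E'
from h import *
d=prof(rows=((250,262),),u0=470); s=read_state(); print(s['gripper_width'],s['grasp_force'],s['contact_force'])
print(job_done())
E
```

```text
250 g45 g43 g54 g134 g174 g179 g89 g20 g22 g49 g65 g54 g129 g141 g142 g144 g147 g147 g150 g156
35.40405378151574 23.606640100479126 [-2.2217051  -0.53434078 10.69764555]
the job is handed in; nothing more can be done
None
```

The lid is open and let go, leaning back past its tipping point. Three squeezes brought the jaws onto the whetstone with the pad pushed in about 5 mm (roughly 19 N), and I handed the job in at about 16 s with trigger and grip still held at about 24 N.

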